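# Hang the recipe card on the rail and hold the clip open around its edge

## Task

Set the blue-footed recipe card astride the wooden rail, without dropping it, so that it sits fully down and upright near the middle of the bar, and let go of it. Then pick up the red spring clip by its handles, squeeze it wide open and bring its jaws around either upright side edge of the hanging card at mid-height, well over the edge but touching neither the card nor the rail, so that I can slip a note in. Finish while still holding the clip there, gaping, and leave the steel bowl, the spice jar and the brush alone.

Things in the scene. Friction and masses are not known exactly. Their poses are not given: they have to be found in the camera images.
- rail: Fixed low rail: wooden bar with a flat top on two thin steel posts with round feet. Bar along its y: 200 mm long, 18 mm wide (x), 14 mm deep, top 100 mm above the worktop; posts at y = -90 and +90 mm. Origin on the worktop under the bar's middle, z up.
- card: Loose recipe card, about 140 g: blue plastic saddle (upside-down U) with a stiff white card (orange band on top) upright along its ridge; stands on its two legs at the start. Origin midway between the feet, at their undersides; x across the saddle (normal to the card), y along the card, z up. Card 8 mm thick, 120 mm wide, z = 56 to 108 mm; grip its faces from above. May hang either way round.
- card_ridge (a point): Middle of the underside of the saddle's ridge (card frame z = 50 mm), which rests on the rail's top when seated. Saddle 38 mm deep (x), 70 mm long (y), 56 mm high; two legs 5 mm thick and 50 mm long with a 28 mm slot between them, open below. The card overhangs the saddle 25 mm at each side.
- card_edge_right (a point): Middle of the card's side edge at its own -y (card frame y = -60 mm, z = 82 mm); axes as the card's.
- card_edge_left (a point): Middle of the card's side edge at its own +y (card frame y = 60 mm, z = 82 mm); axes as the card's.
- clip: Loose red plastic spring clip, 40 g, lying on its side, hinge pin upright, 26 mm thick (z = 0 to 26). Origin at the lower end of the pin, z along the pin, up; +x to the jaws, -x to the handles; symmetrical about its xz plane. Swings shut when let go.
- clip_mouth (a point): Between the jaw tips at mid-thickness (clip frame x = 41 mm, z = 13 mm); open, the tips are at x = 39. Fully open the mouth is 22 to 24 mm wide from the tips back to x = 15 mm; the pin (radius 5 mm) is the bottom of the throat.
- clip_handles (a point): Where to squeeze (clip frame x = -30 mm, z = 13 mm), along clip y. Two flat handles, 4 mm thick, reach back to x = -41 mm shut, -46 open; shut, they splay to 54 mm over the ends, 48 mm here; fully squeezed they are parallel, 28 mm over their outer faces. It takes about 5 N here to start, 8 N to reach the open stop; more does no harm.
- clip_arm (a joint): Turn of one clip lever from shut: 0 shut (jaw tips together), 0.30 rad fully open; the other lever mirrors it. The mouth at the jaw tips is about 80 mm per rad wide: 16 mm at 0.20 rad.
- steel_bowl: Bystander: small upturned steel bowl, 84 mm across, 45 mm high. Origin at the centre of its underside.
- spice_jar: Bystander: spice jar with a yellow cap, 42 mm across, 96 mm high. Origin at the centre of its underside.
- brush: Bystander: wooden scrubbing brush, 154 mm long (its y) and 61 mm wide, 46 mm high. Origin at the centre of its underside.

How it is judged:
On the way:
1. the card sits astride the rail, fully down, upright, near the middle, and the fingers have let go of it (x of card in the frame of rail between -0.01 and 0.01 m and y of card in the frame of rail between -0.04 and 0.04 m and height (world z) of card between 0.046 and 0.054 m and angle between card's own z axis and vertical below 0.12 rad and angle between the y axis of card and the y axis of rail, either way round below 0.2 rad and contact force between card and rail above 0.3 N and contact force between the fingers and card below 0.05 N and linear speed of card below 0.03 m/s), for 0.3 s.
At the end, for the whole second after the job is handed in: Card seated astride the rail, released; clip gripped, levers open 0.20 rad or more, level within 0.25 rad, touching neither card nor rail, at rest; a side edge of the card is 7 mm or more inside the jaw tips, within 8 mm of the clip's middle plane, its middle within the clip's thickness (all of step 1 and value of joint clip_arm above 0.2 rad and contact force between the fingers and clip above 2 N and angle between clip's own z axis and vertical below 0.25 rad and contact force between clip and card below 0.3 N and contact force between clip and rail below 0.3 N and height (world z) of clip above 0.08 m and linear speed of clip below 0.03 m/s and ((x of card_edge_right in the frame of clip between 0.004 and 0.032 m and y of card_edge_right in the frame of clip between -0.008 and 0.008 m and z of card_edge_right in the frame of clip between -0.001 and 0.027 m) or (x of card_edge_left in the frame of clip between 0.004 and 0.032 m and y of card_edge_left in the frame of clip between -0.008 and 0.008 m and z of card_edge_left in the frame of clip between -0.001 and 0.027 m))); the arm keeps its last pose, push and grip.
It fails at once if the steel bowl is moved more than 2 cm or tipped (distance of steel_bowl from where it was at the start of the episode above 0.02 m or angle between steel_bowl's own z axis and vertical above 0.3 rad).
It fails at once if the spice jar is moved more than 2 cm or tipped (distance of spice_jar from where it was at the start of the episode above 0.02 m or angle between spice_jar's own z axis and vertical above 0.3 rad).
It fails at once if the brush is moved more than 2 cm or tipped (distance of brush from where it was at the start of the episode above 0.02 m or angle between brush's own z axis and vertical above 0.3 rad).
It fails at once if the card is dropped (falls free of the fingers faster than 0.45 m/s) (linear speed of card above 0.45 m/s and contact force between the fingers and card below 0.05 N).
It also fails if it takes over 45 s, if anything falls off the work surface, if the arm or the gripper's body presses on something with over 40 N, if the wrist force passes 120 N, or if a joint passes its speed limit or range.

## Robot

A 6-joint arm with a two-finger parallel gripper is mounted at the origin on a cart in front of the work surface, level with it; the furniture and walls round the work are solid. World frame = base frame: x ahead of the robot, y to its left, z up, the work surface at z = 0. Lengths are in m, angles in rad, forces in N, time in s.
With the tool pointing down it reaches from about 0.35 to 0.975 m from the base axis. Payload 4.9 kg.
Tool frame: the origin (TCP) lies at the very end of the fingers, on their centre line; the grasp point (between the pads) lies 19 mm behind it (pinch_z is the distance from the TCP to the grasp point, in m); z points along the fingers, y is the line along which they close (so a half turn about z gives the same grasp; the last joint's range is limited). The gripper opens to 85 mm and grips with 20 to 120 N. Pads are 22 mm wide; open, the fingers measure 114 mm over their backs; the gripper's body (76 mm by 85 mm) begins 54 mm behind the grasp point. The pads swing forward as they close: fully open they stand 13 mm farther back than shut.
Start: joints at [1.224, 0.053, 1.613, -0, 1.476, -0.119], TCP at [0.141, 0.609, 0.231] pointing down, gripper open.
Joint ranges: [-3.01, 3.01], [-1.01, 2.22], [0.06, 2.58], [-1.02, 4.17], [0.09, 2.62], [-3.14, 3.14]. Speed limits (rad/s): [2.57, 2.57, 3.14, 3.14, 3.14, 3.14].

## Interface

Orientations are given as a unit quaternion [w, x, y, z].
In Python, from plant import * gives the robot as it stands. The module is installed in compiled form; this text tells all that it offers.
- The arm moves only by the tool play_rows, never from a script. Its arguments are lists of equal length, an entry for each row: "linear": the shift along the world's x, y, z in m, a list of three; "turn": the turn about the world's z in degrees. A call has 1 to 8 rows; each row shifts and turns the commanded pose from where the row before left it; what a row does not reach is not made up. A row lasts 1/8 s, in which the tool goes at most 62.5 mm and 10.7 degrees, less where a joint would pass 70% of its speed; a pose out of reach is approached as far as the arm can. A call is refused whole if a number of a shift passes 0.0625 or a number of a turn 10.7, either way. A call with a gripper value outside its range is refused whole. "hand" is the finger opening in m, from 0 to 0.0854, set as the call begins (left out, the last holds). The fingers move at their own pace and stop on an object; the grip force is fixed at half the most. Time passes only in rows, so rows that do not move let the fingers close. It gives the time, the measured TCP pose, the force, the opening and the grip force at its end, in the units of the state.
- state(): the state, without advancing time (a new reading comes with each control period).
- grab_frame(name): name is "scene" or "top" or "wrist"; returns the picture (400x640x3 uint8, red, green, blue); there is no depth.
- camera_info(name): a dict with "camera_matrix" (3x3 intrinsics, pixels), "origin" and "attitude" of the camera in the world; the wrist camera has in their place "mount" (4x4, takes a point from camera to tool coordinates, whose origin is the TCP and whose axes are the flange's). Camera axes: x right, y down, z forward; pixel columns grow to the right and rows downward; lengths in m; the calibration is good to about 2 mm. A picture is of the moment at which its call begins: read the wrist's pose just before it. camera_info takes no time and is no camera call.
- job_done(): hands the job in; it is judged then, once.
Trained networks look in the newest picture that a camera, given by its name, has taken for a name from the list of things; names that differ only in an ending like _2 or _b are one class to them, and where a whole thing is asked for, a point or a joint stands for the part that bears it (a point fixed in the world has none). Each returns a list of dicts, best first, with "p" (0 to 1); they miss things now and then, are a little off and sometimes report something else, mostly with a low value. They report only what shows in the picture. A call takes as long as a camera call.
- trace(camera, thing): "region" (400x640 bool, what is visible of it) and "location" ([column, row] in pixels, amid what is visible of it).
The state is a dict: "time": time; "joint_pos": joint angles; "joint_vel": joint speeds; "joint_efforts": joint torques, N m; "tool_pos": TCP position; "tool_rot": TCP orientation; "contact_force": force on the tool from outside, world axes, zero at the start; "ft_torque": the same for the moment, N m; "gripper_width": opening from 0.0 (shut) to 1.0 (fully open); "grasp_force": force on a finger pad.
Only numpy, scipy, OpenCV 4.12 (cv2) and the standard library are available. Lean on these libraries where they do the work, as an engineer would, in place of code of your own. Each camera call takes 0.05 s, during which the arm holds its last target. There are 200 camera calls.

## Working session

There is one attempt and no reset: what is moved stays moved. The work goes in short steps, Python scripts to look and compute and a tool call to move; the robot and the scene stay as the last step left them, time stands still between calls to the robot, and variables do not carry over. Pictures are saved under pics/ and viewed, at most 10 in all, crops included, and the job is handed in when it is done.

Besides the shell and the picture viewer there is one more tool, called by a JSON object that holds its "fn" and its "kwargs", one argument or row to a line. play_rows: Moves the arm, as the interface text tells. Its arguments: {"type":"object","properties":{"linear":{"type":"array","items":{"type":"array","items":{"type":"number"}}},"turn":{"type":"array","items":{"type":"number"}},"hand":{"type":"number"}},"required":["linear","turn"]}

```bash
mkdir -p pics
cat > h.py <<'E'
from plant import *
import numpy as np, cv2
from scipy.spatial.transform import Rotation as R
def q2R(q): return R.from_quat([q[1],q[2],q[3],q[0]]).as_matrix()
def cam(name, st=None):
    c=camera_info(name); K=np.array(c["camera_matrix"])
    if "mount" in c:
        M=np.array(c["mount"]); A=q2R(st["tool_rot"])
        return K, A@M[:3,3]+np.array(st["tool_pos"]), A@M[:3,:3]
    a=np.array(c["attitude"]); Rm=a if a.shape==(3,3) else q2R(a)
    return K,np.array(c["origin"]),Rm
def ray(C,px):
    K,o,Rm=C; d=Rm@np.linalg.solve(K,[px[0],px[1],1.]); return o,d/np.linalg.norm(d)
def atz(C,px,z):
    o,d=ray(C,px); return o+d*(z-o[2])/d[2]
def tri(rs):
    A=np.zeros((3,3));b=np.zeros(3)
    for o,d in rs:
        P=np.eye(3)-np.outer(d,d);A+=P;b+=P@o
    x=np.linalg.solve(A,b); return x,[float(np.linalg.norm((np.eye(3)-np.outer(d,d))@(x-o))) for o,d in rs]
def proj(C,p):
    K,o,Rm=C; q=K@(Rm.T@(np.asarray(p)-o)); return q[:2]/q[2]
E
python3 - <<'E'
from h import *
st=state(); print(st)
for n in ["scene","top","wrist"]:
    print(n,camera_info(n))
    f=grab_frame(n); cv2.imwrite(f"pics/{n}0.png",f[:,:,::-1])
    for t in ["rail","card","clip","steel_bowl","spice_jar","brush"]:
        for r in trace(n,t)[:2]:
            m=np.argwhere(r["region"]); print(t,round(r["p"],2),np.round(r["location"]),len(m), m.min(0)[::-1] if len(m) else 0,m.max(0)[::-1] if len(m) else 0)
E
```

```text
{'time': 0.0, 'joint_pos': array([ 1.22398251e+00,  5.33699849e-02,  1.61430738e+00, -4.67208291e-06,
        1.47600109e+00, -1.18966397e-01]), 'joint_vel': array([-0.00044518, -0.00098492,  0.00065375,  0.00052524, -0.00083112,
       -0.00043244]), 'joint_efforts': array([-1.25504866e-03, -3.93685198e+01, -3.70174706e+01, -2.47762700e-04,
        7.05985483e-03, -1.35787369e-05]), 'tool_pos': array([0.14094065, 0.60825523, 0.2300469 ]), 'tool_rot': array([-2.38429099e-04,  1.13677155e-01,  9.93517195e-01, -1.01528265e-03]), 'contact_force': array([ 0.18352525, -0.23085992,  0.7371437 ]), 'ft_torque': array([-0.04202944, -0.00972122, -0.01307251]), 'grasp_force': 0.0, 'gripper_width': 0.9991397347565519}
scene {'camera_matrix': array([[376.72212617,   0.        , 323.78689716],
       [  0.        , 376.72212617, 200.58846343],
       [  0.        ,   0.        ,   1.        ]]), 'origin': array([0.30737749, 0.5485224 , 0.65625658]), 'attitude': array([ 0.08850328, -0.21663795,  0.88845279, -0.39482504])}
rail 0.71 [257. 198.] 1011 [240 175] [276 222]
rail 0.56 [307. 208.] 1102 [29
[... 773 characters left out ...]
8 [364 241] [388 255]
steel_bowl 0.86 [318. 258.] 609 [307 247] [333 274]
spice_jar 0.5 [406. 179.] 286 [396 168] [416 185]
brush 0.73 [313. 148.] 883 [292 137] [342 158]
wrist {'camera_matrix': array([[308.51588611,   0.        , 323.28333855],
       [  0.        , 308.51588611, 204.8893869 ],
       [  0.        ,   0.        ,   1.        ]]), 'mount': array([[-2.23514714e-04, -9.50097197e-01, -3.11953948e-01,
         8.02796881e-02],
       [ 9.99999902e-01, -3.31328370e-04,  2.92605571e-04,
        -1.44274136e-04],
       [-3.81362926e-04, -3.11953852e-01,  9.50097179e-01,
        -1.41578540e-01],
       [ 0.00000000e+00,  0.00000000e+00,  0.00000000e+00,
         1.00000000e+00]])}
```

```bash
python3 -c "
import cv2,numpy as np
a=cv2.imread('pics/scene0.png');cv2.imwrite('pics/s0.png',cv2.resize(a,(800,500)))
a=cv2.imread('pics/top0.png');cv2.imwrite('pics/t0.png',cv2.resize(a,(800,500)))"
```

```text
(no output)
```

View pics/scene0.png

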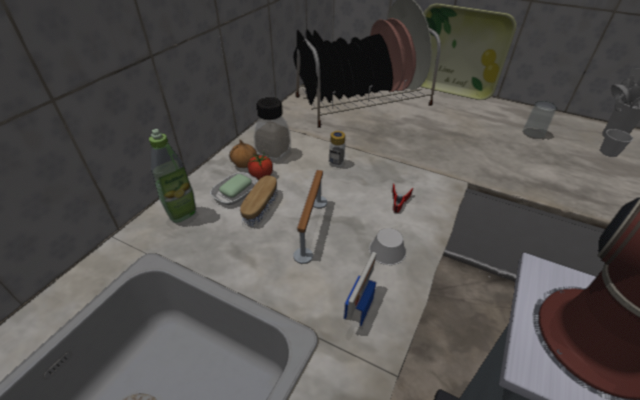

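View pics/top0.png

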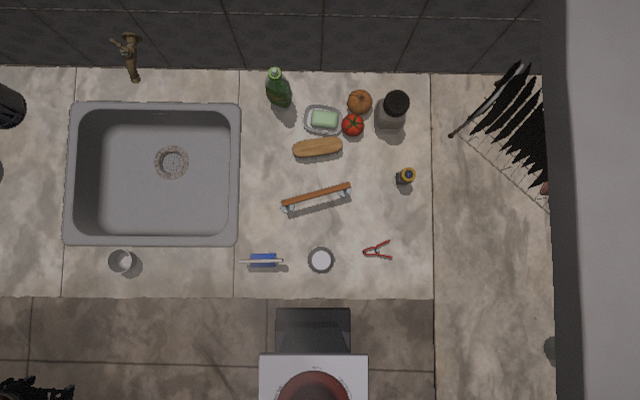

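The scene view shows the card (blue saddle) at about (361,292), the clip at (400,198), the bowl at (388,245) and the rail from (302,255) to (320,178). In the top view the rail bar runs (282,201)–(351,185), the card is at (261,261), the bowl at (320,259), and the clip at (378,250) with its jaws left and handles right.

```bash
python3 - <<'E'
from h import *
T=cam("top");S=cam("scene")
p=lambda *a:print(*[np.round(x,4) if not isinstance(x,str) else x for x in a])
p("rail ends",atz(T,(282,201),.1),atz(T,(351,185),.1))
p("card ends",atz(T,(239,261.5),.108),atz(T,(284,261.5),.108))
p("bowl",atz(T,(320,259),.03),"jar",atz(T,(405,176),.09),"brush",atz(T,(317,148),.04))
p("clip jaw, hinge,handles",*[atz(T,x,.02) for x in [(363,252),(377,250),(391,241),(392,258)]])
p("scene rail", atz(S,(301,230),.1),atz(S,(321,172),.1))
p("scene card top",atz(S,(347,300),.108),atz(S,(375,255),.108),"clip",atz(S,(399,210),.02))
st=state();print(camera_info("wrist")["mount"][:3,3],q2R(st["tool_rot"]).round(2))
E
python3 -c "
import cv2
a=cv2.imread('pics/top0.png')[170:290,225:425];cv2.imwrite('pics/tc.png',cv2.resize(a,(800,480),interpolation=3))"
```

```text
rail ends [0.5873 0.0929 0.1   ] [ 0.6346 -0.0999  0.1   ]
card ends [0.4195 0.2064 0.108 ] [0.4204 0.084  0.108 ]
bowl [ 0.4255 -0.0159  0.03  ] jar [ 0.6637 -0.2549  0.09  ] brush [ 0.7525 -0.0039  0.04  ]
clip jaw, hinge,handles [ 0.4466 -0.1428  0.02  ] [ 0.4528 -0.1843  0.02  ] [ 0.4797 -0.226   0.02  ] [ 0.4297 -0.2286  0.02  ]
scene rail [0.5794 0.1002 0.1   ] [ 0.6311 -0.0875  0.1   ]
scene card top [0.4277 0.2106 0.108 ] [0.4214 0.0978 0.108 ] clip [ 0.4393 -0.1348  0.02  ]
[ 0.08027968 -0.00014422 -0.14157853] [[-0.97  0.23  0.  ]
 [ 0.23  0.97 -0.  ]
 [-0.   -0.   -1.  ]]
```

View pics/tc.png

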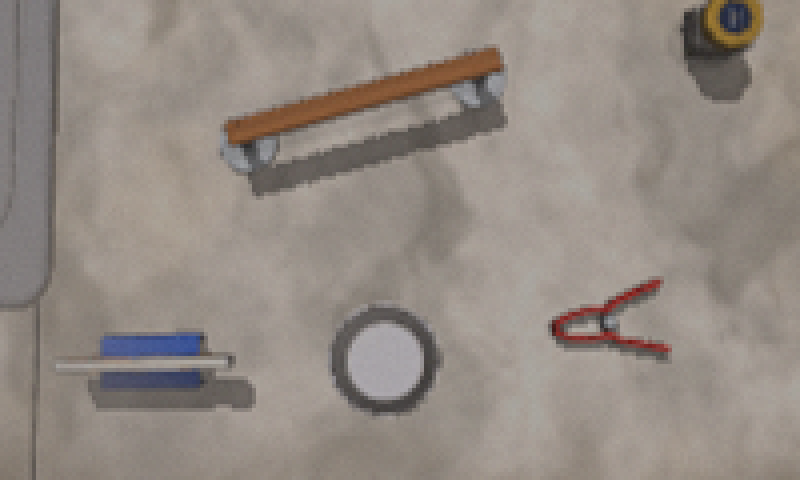

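The crop shows the card along the image row, nearly along world y. The clip's shut jaw tips are at crop (555,328), its pin at (608,322), and its handles spread to the right. I'm moving above the card now.

{"fn": "play_rows", "kwargs": {
  "linear": [
    [0.028,-0.046,0.01],
    [0.028,-0.046,0.01],
    [0.028,-0.046,0.01],
    [0.028,-0.046,0.01],
    [0.028,-0.046,0.01],
    [0.028,-0.046,0],
    [0.028,-0.046,0],
    [0.028,-0.046,0]
  ],
  "turn": [-8,-8,-8,-8,-8,-8,-8,-8],
  "hand": 0.085
}}

```text
time: 2.05
tool_pos: [0.3658, 0.2393, 0.2816]
tool_rot: [0.0, 0.625, 0.781, 0.001]
contact_force: [0.5, 0.1, 0.0]
gripper_width: 0.995
grasp_force: 0.0
```

{"fn": "play_rows", "kwargs": {
  "linear": [
    [0.028,-0.046,0],
    [0.027,-0.046,0],
    [0,0,0],
    [0,0,0]
  ],
  "turn": [-8,-5,0,0]
}}

```text
time: 2.55
tool_pos: [0.4199, 0.1491, 0.2813]
tool_rot: [-0.0, 0.707, 0.707, 0.0]
contact_force: [0.1, 0.0, -0.8]
gripper_width: 0.995
grasp_force: 0.0
```

```bash
cat > look.py <<'E'
from h import *
import sys
st=state(); f=grab_frame("wrist"); C=cam("wrist",st)
n=sys.argv[1]; cv2.imwrite(f"pics/{n}.png",f[:,:,::-1])
import pickle; pickle.dump((C,f,st),open(f"{n}.pkl","wb"))
print(st["time"],st["tool_pos"].round(4),(q2R(st["tool_rot"])[:,1]).round(4),st["gripper_width"],st["grasp_force"],st["joint_pos"].round(2))
E
python3 look.py w1
```

```text
2.55 [0.4199 0.1491 0.2813] [ 1.e+00 -7.e-04 -3.e-04] 0.9949587009264205 0.0 [ 0.17 -0.42  1.94  0.    1.62  0.17]
```

View pics/w1.png

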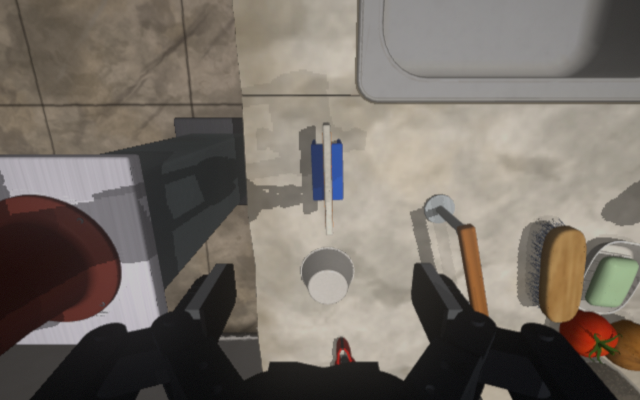

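The wrist view shows the card's top edge from (326,123) to (329,234), the rail's left end at (468,226), and the bowl below the card.

Run:
```python
from h import *
import pickle
C,f,st=pickle.load(open("w1.pkl","rb"))
for y in range(116,242,6): print(y,[tuple(int(v) for v in f[y,x]) for x in range(320,336,2)]) if y in(122,164,200,230) else 0
sub=f[110:245,310:350].astype(int); m=(sub.min(2)>150)
m=m&((sub.max(2)-sub.min(2))<60)
n,l,s,c=cv2.connectedComponentsWithStats(m.astype(np.uint8)); print(s,c)
for a,b in[((326,123),(329,234))]:
  for z in(.1,.108,.116): print(z,atz(C,a,z).round(4),atz(C,b,z).round(4))
T=cam("top")
print("tri",tri([ray(C,(326.5,123)),ray(T,(239,261.7))]),tri([ray(C,(329,234)),ray(T,(284,260.3))]))
print("rail",atz(C,(459,227),.1).round(4),atz(C,(477,225),.1).round(4))
```

```text
122 [(153, 145, 131), (146, 138, 126), (119, 114, 104), (116, 111, 101), (123, 117, 107), (148, 140, 127), (154, 147, 132), (163, 155, 139)]
164 [(46, 58, 95), (58, 63, 91), (148, 143, 134), (185, 179, 167), (187, 181, 168), (157, 150, 142), (58, 85, 155), (51, 84, 159)]
200 [(116, 114, 118), (138, 134, 132), (133, 121, 110), (175, 169, 158), (187, 180, 169), (189, 183, 171), (138, 124, 119), (149, 148, 156)]
230 [(196, 186, 172), (194, 185, 171), (192, 184, 170), (172, 166, 155), (201, 197, 183), (201, 198, 185), (185, 177, 166), (188, 179, 167)]
[[   0    0   40  135 3134]
 [   0   16   40  119 2258]
 [   8   25    2    7    8]] [[17.64613912 45.09731972]
 [22.11204606 97.53941541]
 [ 8.5        27.625     ]]
0.1 [0.4225 0.2106 0.1   ] [0.4261 0.0885 0.1   ]
0.108 [0.4224 0.211  0.108 ] [0.426  0.0919 0.108 ]
0.116 [0.4224 0.2115 0.116 ] [0.4258 0.0954 0.116 ]
tri (array([0.42074113, 0.20958994, 0.09152945]), [0.0024105181480378705, 0.0024105181480378723]) (array([0.42471726, 0.08515071, 0.09281427]), [0.0015653746918857865, 0.0015653746918856764])
rail [0.5727 0.0969 0.1   ] [0.5926 0.0993 0.1   ]
```

Run:
```python
import cv2,numpy as np
a=cv2.imread('pics/w1.png')
b=np.hstack([cv2.resize(a[110:250,295:355],None,fx=4,fy=4,interpolation=3)[:560],cv2.resize(a[180:320,410:500],None,fx=4,fy=4,interpolation=3)]);cv2.imwrite('pics/w1c.png',b);print(b.shape)
```

```text
(560, 600, 3)
```

View pics/w1c.png

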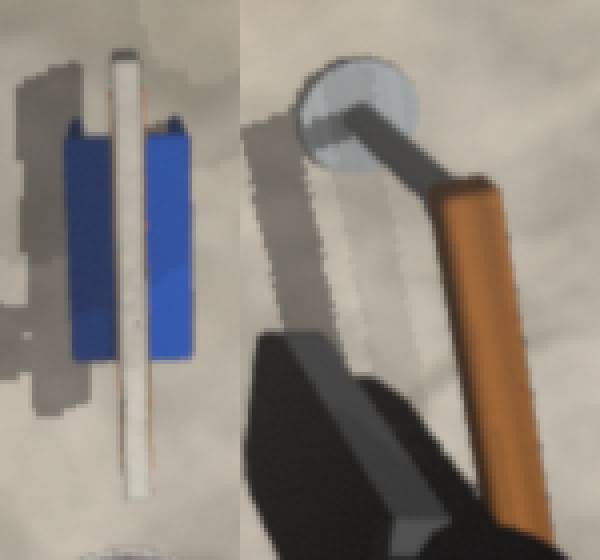

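The crop gives the card's top edge as (326.5,125)–(329.5,234) and the rail's near end top at about (467.5,227). I'm centring, descending halfway, then looking again to check the height.

{"fn": "play_rows", "kwargs": {
  "linear": [
    [0.004,0.002,-0.04],
    [0,0,-0.04],
    [0,0,0],
    [0,0,0]
  ],
  "turn": [1.7,0,0,0]
}}

```text
time: 3.1
tool_pos: [0.4245, 0.1518, 0.203]
tool_rot: [0.001, 0.696, 0.718, 0.001]
contact_force: [-0.9, -0.1, 0.7]
gripper_width: 0.998
grasp_force: 0.0
```

```bash
python3 look.py w2
python3 - <<'E'
import cv2
a=cv2.imread('pics/w2.png');cv2.imwrite('pics/w2c.png',cv2.resize(a[60:300,200:520],None,fx=2.5,fy=2.5,interpolation=3))
E
```

```text
3.1 [0.4245 0.1518 0.203 ] [0.9995 0.0305 0.002 ] 0.9978400446453652 0.0 [ 0.18 -0.37  2.04  0.    1.47  0.15]
```

View pics/w2c.png

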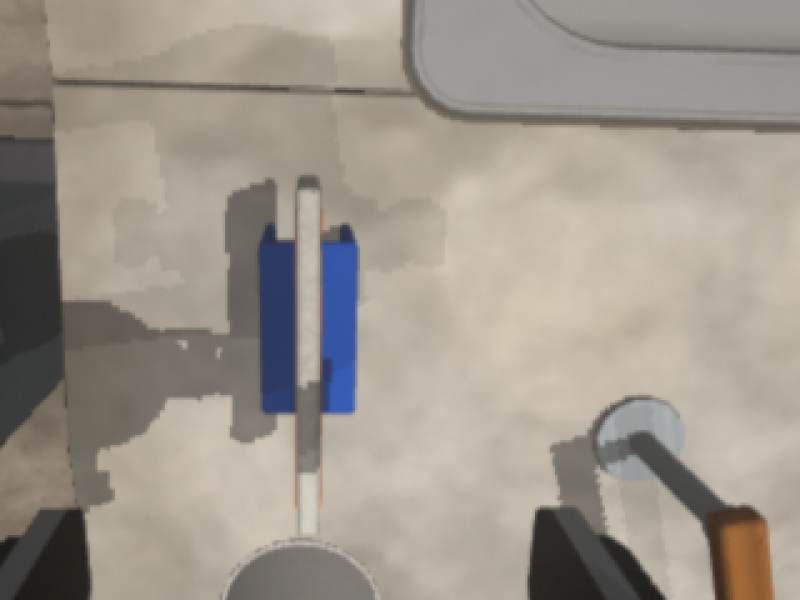

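The second view shows the card vertical in the picture, with its top edge at px (323,136)–(323,274). The rail's near end top corners are at px (485,266) and (506,264).

Run:
```python
from h import *
import pickle
C1,f,st=pickle.load(open("w1.pkl","rb"));C2,f,st=pickle.load(open("w2.pkl","rb"))
print(tri([ray(C1,(326.5,125)),ray(C2,(323.2,136))]),tri([ray(C1,(329.5,234)),ray(C2,(323.2,274))]))
print([atz(C2,p,.108).round(4) for p in[(323.2,136),(323.2,274)]])
print("rail tri",tri([ray(C1,(467.5,227)),ray(C2,(495.5,265.5))]),[atz(C2,p,.1).round(4) for p in[(485,266),(506,265)]],atz(C1,(467.5,227),.1))
T=cam("top"); print([atz(T,p,.1).round(4) for p in [(282,201),(351,185)]])
```

```text
(array([0.4227082 , 0.20998575, 0.12141   ]), [9.31416722681661e-05, 9.314167226820287e-05]) (array([0.42625373, 0.09472056, 0.11437632]), [0.00013700501423406414, 0.0001370050142341267])
[array([0.4227, 0.2087, 0.108 ]), array([0.4262, 0.0909, 0.108 ])]
rail tri (array([0.590962  , 0.08991962, 0.08285494]), [6.164790865853654e-05, 6.164790865841179e-05]) [array([0.5706, 0.0985, 0.1   ]), array([0.5892, 0.1   , 0.1   ])] [0.58229113 0.09688702 0.1       ]
[array([0.5873, 0.0929, 0.1   ]), array([ 0.6346, -0.0999,  0.1   ])]
```

{"fn": "play_rows", "kwargs": {
  "linear": [
    [0,0,-0.05],
    [0,0,-0.05],
    [0,-0.001,-0.036],
    [0,0,0]
  ],
  "turn": [0,0,0,0]
}}

```text
time: 3.65
tool_pos: [0.423, 0.1498, 0.0643]
tool_rot: [-0.001, 0.697, 0.717, -0.002]
contact_force: [-0.7, 0.4, 0.6]
gripper_width: 0.997
grasp_force: 0.0
```

{"fn": "play_rows", "kwargs": {
  "linear": [
    [0,0,0],
    [0,0,0],
    [0,0,0],
    [0,0,0],
    [0,0,0],
    [0,0,0]
  ],
  "turn": [0,0,0,0,0,0],
  "hand": 0.0
}}

```text
time: 4.4
tool_pos: [0.4246, 0.1499, 0.066]
tool_rot: [0.0, 0.697, 0.717, 0.0]
contact_force: [-0.6, -1.0, 4.5]
gripper_width: 0.081
grasp_force: 58.9
```

{"fn": "play_rows", "kwargs": {
  "linear": [
    [0,0,0.02],
    [0,0,0.04],
    [0,0,0.045],
    [0.025,-0.02,0.045],
    [0.03,-0.03,0.04],
    [0.03,-0.03,0],
    [0.01,0,0],
    [0,0,0]
  ],
  "turn": [0,0,0,3,3,3,3.5,0]
}}

```text
time: 5.4
tool_pos: [0.519, 0.0695, 0.2541]
tool_rot: [-0.001, 0.615, 0.788, -0.001]
contact_force: [-0.5, -0.4, -1.7]
gripper_width: 0.084
grasp_force: 58.7
```

{"fn": "play_rows", "kwargs": {
  "linear": [
    [0,0,0],
    [0,0,0]
  ],
  "turn": [0,0]
}}

```text
time: 5.65
tool_pos: [0.5185, 0.0702, 0.255]
tool_rot: [-0.0, 0.615, 0.789, -0.0]
contact_force: [-0.9, 0.4, -1.6]
gripper_width: 0.085
grasp_force: 58.7
```

```bash
python3 look.py w3
python3 - <<'E'
import cv2
a=cv2.imread('pics/w3.png');cv2.imwrite('pics/w3c.png',cv2.resize(a[80:380,240:560],None,fx=2,fy=2,interpolation=3))
E
```

```text
5.65 [0.5185 0.0702 0.255 ] [ 9.696e-01  2.447e-01 -5.000e-04] 0.08513070501313028 58.73972833156586 [-0.01 -0.21  1.82 -0.    1.53 -0.25]
```

View pics/w3c.png

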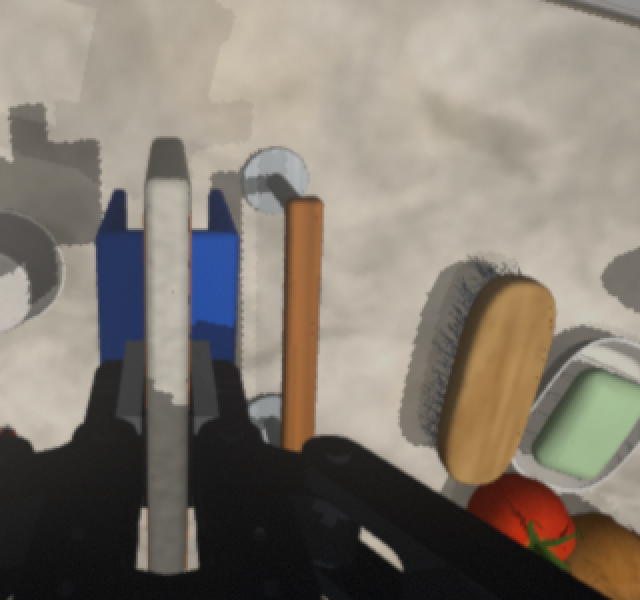

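The view shows the card straight in the fingers. The rail's top runs at crop (305,199) to (298,450), i.e. px (392,180) to (389,305).

Run:
```python
from h import *
import pickle
C,f,st=pickle.load(open("w3.pkl","rb"))
for y in (182,190,205,235,265,295,302):
    print(y,f[y,378:408,0].tolist())
T=cam("top")
for y in (176,180,184): print(y,f[y,388:396,0].tolist())
for a in [(391.7,305),(393,179.5)]: print(atz(C,a,.1).round(4))
tf=cv2.imread("pics/top0.png")[:,:,::-1].astype(int)
m=(tf[:,:,0]-tf[:,:,2]>45); m[:175]=0;m[215:]=0;m[:,:270]=0;m[:,365:]=0
n,l,s,c=cv2.connectedComponentsWithStats(m.astype(np.uint8));print(s[1:],c[1:])
k=1+np.argmax(s[1:,4]);ys,xs=np.nonzero(l==k);r=cv2.minAreaRect(np.c_[xs,ys].astype(np.float32));b=cv2.boxPoints(r);print(r,b)
print("rail c by top",atz(T,c[k],.097))
print([atz(T,p,.1).round(4) for p in b])
```

```text
182 [153, 140, 99, 75, 71, 72, 83, 110, 132, 147, 151, 152, 151, 148, 141, 142, 139, 135, 134, 138, 146, 150, 150, 157, 179, 194, 195, 195, 196, 196]
190 [165, 165, 164, 153, 114, 80, 96, 125, 145, 160, 163, 164, 162, 160, 156, 152, 147, 145, 143, 146, 150, 156, 154, 164, 190, 194, 194, 194, 196, 196]
205 [173, 171, 169, 153, 98, 81, 102, 126, 148, 163, 165, 164, 162, 159, 155, 151, 147, 145, 146, 150, 155, 157, 156, 160, 181, 183, 183, 186, 188, 191]
235 [183, 182, 169, 123, 81, 97, 123, 140, 154, 160, 165, 163, 161, 158, 155, 150, 147, 147, 150, 150, 145, 156, 182, 186, 186, 185, 184, 183, 181, 179]
265 [186, 186, 171, 88, 85, 115, 136, 150, 151, 152, 159, 161, 160, 157, 151, 146, 145, 148, 147, 144, 163, 195, 199, 198, 197, 195, 195, 194, 194, 195]
295 [67, 67, 63, 75, 105, 127, 142, 147, 149, 157, 161, 159, 155, 150, 145, 142, 143, 139, 138, 153, 177, 178, 179, 179, 179, 181, 182, 182, 183, 184]
302 [59, 61, 60, 75, 108, 129, 142, 145, 148, 156, 161, 157, 139, 87, 45, 32, 33, 33, 33, 34, 33, 34, 33, 33, 33, 34, 33, 34, 35, 33]
176 [110, 146, 158, 156, 171, 182, 183, 183]
180 [103, 104, 105, 105, 104, 102, 100, 100]
184 [163, 163, 162, 159, 156, 152, 147, 143]
[ 0.6267 -0.0432  0.1   ]
[0.5826 0.0958 0.1   ]
[[282 182  69  24 398]] [[315.54773869 193.57286432]]
((315.58978271484375, 193.5348358154297), (5.662228107452393, 70.33489227294922), 74.35775756835938) [[280.96143 200.29077]
 [348.6914  181.32639]
 [350.21814 186.7789 ]
 [282.48816 205.74329]]
rail c by top [ 6.09600342e-01 -4.61037237e-04  9.70000000e-02]
[array([0.5893, 0.0958, 0.1   ]), array([ 0.645 , -0.0933,  0.1   ]), array([ 0.6296, -0.0977,  0.1   ]), array([0.5741, 0.0913, 0.1   ])]
```

Run:
```python
from h import *
import pickle
C,f,st=pickle.load(open("w3.pkl","rb"))
P=np.array([atz(C,p,.1) for p in[(402,190),(401.3,205),(399.6,235),(398.2,265),(397,295)]])
L=np.array([atz(C,p,.1) for p in[(384.6,190),(384.4,205),(383.3,235),(382.8,265),(382.3,295)]])
for Q in(P,L):
    k=np.polyfit(Q[:,1],Q[:,0],1);print(k,np.degrees(np.arctan(k[0])),np.polyval(k,[0.097,0,-.1]),(Q[:,0]-np.polyval(k,Q[:,1])).round(4))
print("end",atz(C,(393,179.5),.1))
y=q2R(st["tool_rot"])[:,1];print(np.degrees(np.arctan2(y[1],y[0])))
```

```text
[-0.28735893  0.61981743] -16.03247754177847 [0.59194361 0.61981743 0.64855332] [ 0.0001  0.0001 -0.0002 -0.0001  0.0002]
[-0.29502236  0.60247738] -16.437237945284387 [0.57386021 0.60247738 0.63197961] [ 0.      0.0002 -0.0003 -0.0001  0.0001]
end [0.58261482 0.09580917 0.1       ]
14.164741867780505
```

Rail middle is about (0.610, 0.000), yaw 16.2°. I'm moving over it with a further 2° turn and descending partway.

{"fn": "play_rows", "kwargs": {
  "linear": [
    [0.02,-0.015,0],
    [0.03,-0.025,0],
    [0.03,-0.02,0],
    [0.0115,-0.01,0],
    [0,0,-0.02],
    [0,0,-0.02],
    [0,0,0],
    [0,0,0]
  ],
  "turn": [1,1,0,0,0,0,0,0]
}}

```text
time: 6.7
tool_pos: [0.6102, 0.0004, 0.2151]
tool_rot: [-0.0, 0.601, 0.8, -0.0]
contact_force: [0.2, -0.2, -0.5]
gripper_width: 0.082
grasp_force: 58.9
```

```bash
python3 look.py w4
python3 - <<'E'
from h import *
f=grab_frame("scene")
cv2.imwrite('pics/s4.png',np.vstack([cv2.resize(f[150:280,240:420,::-1],(540,390),interpolation=3)]))
a=cv2.imread('pics/w4.png');b=cv2.resize(a[100:300,220:430],None,fx=1.25,fy=1.25)
cv2.imwrite('pics/v4.png',np.hstack([cv2.resize(f[150:280,240:420,::-1],(484,350),interpolation=3),cv2.resize(a[100:320,220:420],(316,350),interpolation=3)]))
E
```

```text
6.7 [6.102e-01 4.000e-04 2.151e-01] [ 9.604e-01  2.787e-01 -4.000e-04] 0.08221524137404654 58.910629749298096 [-0.12  0.03  1.66  0.    1.45 -0.4 ]
```

View pics/v4.png

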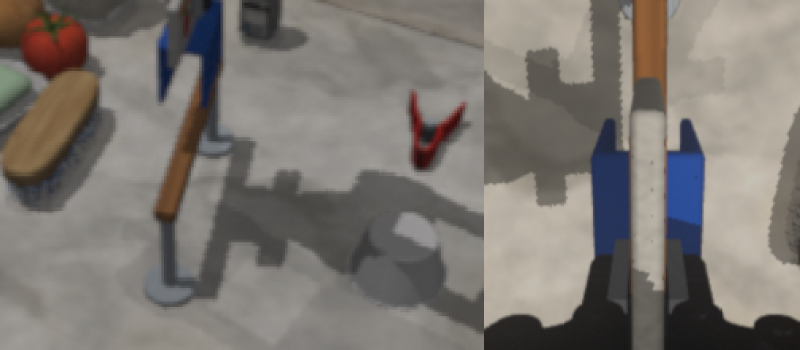

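Card and rail line up in the wrist crop (card at column 648, rail at 653, legs at 597 and 700), so I'm lowering.

{"fn": "play_rows", "kwargs": {
  "linear": [
    [0,0,-0.03],
    [0,0,-0.025],
    [0,0,-0.02],
    [0,0,-0.012],
    [0,0,-0.008],
    [0,0,-0.004],
    [0,0,0],
    [0,0,0]
  ],
  "turn": [0,0,0,0,0,0,0,0]
}}

```text
time: 7.8
tool_pos: [0.6111, -0.0002, 0.117]
tool_rot: [0.001, 0.601, 0.799, 0.0]
contact_force: [0.7, 0.0, -1.6]
gripper_width: 0.083
grasp_force: 59.0
```

{"fn": "play_rows", "kwargs": {
  "linear": [
    [0,0,-0.001],
    [0,0,-0.001],
    [0,0,0],
    [0,0,0]
  ],
  "turn": [0,0,0,0]
}}

```text
time: 8.3
tool_pos: [0.6112, -0.0002, 0.1161]
tool_rot: [0.001, 0.601, 0.799, 0.0]
contact_force: [-2.6, -0.4, 6.4]
gripper_width: 0.082
grasp_force: 60.0
```

Contact at 6 N upward means it is seated, so I'm opening and then rising.

{"fn": "play_rows", "kwargs": {
  "linear": [
    [0,0,0],
    [0,0,0],
    [0,0,0],
    [0,0,0],
    [0,0,0],
    [0,0,0]
  ],
  "turn": [0,0,0,0,0,0],
  "hand": 0.05
}}

```text
time: 9.05
tool_pos: [0.6106, -0.0002, 0.1143]
tool_rot: [-0.0, 0.601, 0.799, -0.0]
contact_force: [1.8, -0.2, -0.2]
gripper_width: 0.587
grasp_force: 0.0
```

{"fn": "play_rows", "kwargs": {
  "linear": [
    [0,0,0.02],
    [0,0,0.04],
    [0,0,0.05],
    [-0.01,-0.03,0.04],
    [-0.02,-0.05,0],
    [-0.025,-0.05,0],
    [-0.03,-0.04,0],
    [0,0,0]
  ],
  "turn": [0,0,0,0,0,0,0,0],
  "hand": 0.05
}}

```text
time: 10.05
tool_pos: [0.5245, -0.1726, 0.2663]
tool_rot: [0.001, 0.603, 0.798, -0.0]
contact_force: [0.9, 0.5, 0.3]
gripper_width: 0.589
grasp_force: 0.0
```

```bash
python3 look.py w5
python3 - <<'E'
from h import *
f=grab_frame("scene");t=grab_frame("top")
a=cv2.imread('pics/w5.png')
cv2.imwrite('pics/v5.png',np.vstack([cv2.resize(a[:,160:480],(480,600),interpolation=3)]))
v=np.vstack([cv2.resize(f[150:250,260:420,::-1],(320,200),interpolation=3),cv2.resize(t[165:265,270:400,::-1],(320,246),interpolation=3)])
v=cv2.copyMakeBorder(v,0,600-v.shape[0],0,0,0)
cv2.imwrite('pics/v5.png',np.hstack([cv2.resize(a[:,160:480],(480,600),interpolation=3),v]))
cv2.imwrite('pics/top5.png',t[:,:,::-1])
E
```

```text
10.05 [ 0.5245 -0.1726  0.2663] [0.9618 0.2738 0.0015] 0.5885571524209442 0.0 [-0.45 -0.14  1.74 -0.    1.54 -0.73]
```

View pics/v5.png

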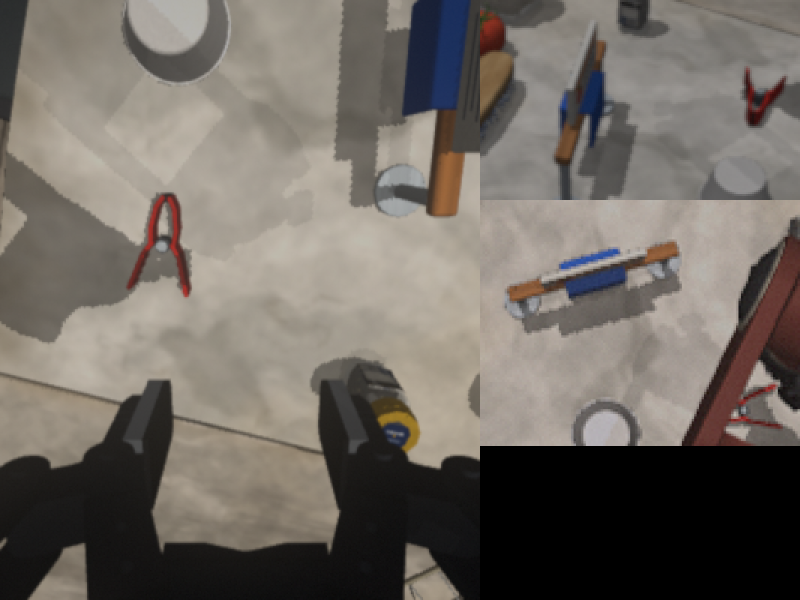

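The combined picture shows the card astride the rail, fully down and near the middle. The clip is at wrist px: jaw tip (271,131), pin (268,163), handle ends (247,192) and (285,196).

```bash
cat > clip.py <<'E'
from h import *
import pickle,sys
C,f,st=pickle.load(open(sys.argv[1]+".pkl","rb"))
g=f.astype(int); m=((g[:,:,0]-np.maximum(g[:,:,1],g[:,:,2]))>45)&(np.abs(g[:,:,1]-g[:,:,2])<35)
n,l,s,c=cv2.connectedComponentsWithStats(m.astype(np.uint8),connectivity=8)
for i in range(1,n):
    if s[i,4]>40: print(i,s[i],c[i].round(1))
x0,x1,y0,y1=map(int,sys.argv[2:6]); w=np.zeros_like(m); w[y0:y1,x0:x1]=m[y0:y1,x0:x1]
ys,xs=np.nonzero(w); P=np.array([atz(C,(x,y),.026)[:2] for x,y in zip(xs,ys)])
u=P-P.mean(0); e=np.linalg.svd(u,full_matrices=False)[2][0]; e=e*np.sign(e[1])
for _ in range(20): # symmetric axis: bisect the handle ends and jaw
    a=(P-P.mean(0))@e; nrm=np.array([-e[1],e[0]]); b=(P-P.mean(0))@nrm
    H=a<a.min()+.008; J=a>a.max()-.006
    hm=P[H]@nrm; jm=P[J]@nrm
    h=e*(P[H]@e).mean()+nrm*(hm.max()+hm.min())/2; j=e*(P[J]@e).mean()+nrm*(jm.max()+jm.min())/2
    e=(j-h)/np.linalg.norm(j-h)
a=P@e
print("axis deg",np.degrees(np.arctan2(e[1],e[0])),"len",a.max()-a.min(),"splay",hm.max()-hm.min(),"jaw w",jm.max()-jm.min())
nrm=np.array([-e[1],e[0]]); off=(h@nrm+j@nrm)/2
tip=e*a.max()+nrm*off; back=e*a.min()+nrm*off
print("tip",tip,"back",back,"grasp(-30) from back",back+e*.011,"from tip",tip-e*.071, "h",h,"j",j)
E
python3 clip.py w5 235 300 120 205
```

```text
4 [245 130  25  62 219] [258.3 158. ]
5 [271 131  15  67 233] [277.6 162.4]
7 [ 546  163   56   53 1576] [568.8 186.6]
8 [591 187  13  15 108] [598.3 193.9]
9 [577 202  16  14 126] [584.1 208.4]
axis deg 97.90604465825035 len 0.08152615918456096 splay 0.05170655887891312 jaw w 0.01459925018863556
tip [ 0.4498953  -0.14282475] back [ 0.46110915 -0.223576  ] grasp(-30) from back [ 0.45959611 -0.21268055] from tip [ 0.45966128 -0.21314989] h [ 0.46053839 -0.21946594] j [ 0.45031033 -0.14581341]
```

{"fn": "play_rows", "kwargs": {
  "linear": [
    [-0.03,-0.02,-0.03],
    [-0.03,-0.02,-0.03],
    [-0.005,0,-0.036],
    [0,0,0],
    [0,0,0],
    [0,0,0]
  ],
  "turn": [-4,-4.2,0,0,0,0],
  "hand": 0.085
}}

```text
time: 10.95
tool_pos: [0.4623, -0.2104, 0.1706]
tool_rot: [0.002, 0.656, 0.755, 0.0]
contact_force: [0.2, 0.2, -0.6]
gripper_width: 0.998
grasp_force: 0.0
```

```bash
python3 look.py w6; python3 clip.py w6 260 390 90 300
```

```text
10.95 [ 0.4623 -0.2104  0.1706] [0.9902 0.1396 0.0028] 0.9976131137957155 0.0 [-0.57 -0.19  1.95  0.    1.38 -0.71]
1 [293 117  26  88 382] [305.9 159.4]
2 [321 117  26  88 396] [333.1 161.5]
axis deg 97.80423225972527 len 0.08176281430455684 splay 0.051668881087767404 jaw w 0.013464427531697576
tip [ 0.44958927 -0.14305537] back [ 0.46069174 -0.22406088] grasp(-30) from back [ 0.45919807 -0.21316277] from tip [ 0.45923027 -0.21339776] h [ 0.46019693 -0.22045064] j [ 0.44997755 -0.14588834]
```

{"fn": "play_rows", "kwargs": {
  "linear": [
    [-0.003,-0.003,-0.05],
    [0,0,-0.05],
    [0,0,-0.03],
    [0,0,0],
    [0,0,0]
  ],
  "turn": [0,0,0,0,0]
}}

```text
time: 11.62
tool_pos: [0.4592, -0.214, 0.0404]
tool_rot: [0.002, 0.656, 0.754, 0.0]
contact_force: [-0.4, -0.4, 0.9]
gripper_width: 0.997
grasp_force: 0.0
```

{"fn": "play_rows", "kwargs": {
  "linear": [
    [0,0.001,-0.02],
    [0,0,-0.013],
    [0,0,-0.003],
    [0,0,0]
  ],
  "turn": [0,0,0,0]
}}

```text
time: 12.12
tool_pos: [0.458, -0.2124, 0.0028]
tool_rot: [0.0, 0.656, 0.754, 0.0]
contact_force: [-0.2, 0.2, 0.4]
gripper_width: 0.997
grasp_force: 0.0
```

{"fn": "play_rows", "kwargs": {
  "linear": [
    [0,0,0],
    [0,0,0],
    [0,0,0],
    [0,0,0],
    [0,0,0],
    [0,0,0],
    [0,0,0],
    [0,0,0]
  ],
  "turn": [0,0,0,0,0,0,0,0],
  "hand": 0.0
}}

```text
time: 13.12
tool_pos: [0.4597, -0.2134, 0.0047]
tool_rot: [0.002, 0.656, 0.754, 0.0]
contact_force: [0.2, -0.5, 8.2]
gripper_width: 0.288
grasp_force: 62.7
```

{"fn": "play_rows", "kwargs": {
  "linear": [
    [0,0,0.01],
    [0,0,0.03],
    [0,0,0.05],
    [0,0,0.06],
    [0,0,0.05],
    [0,0,0],
    [0,0,0],
    [0,0,0]
  ],
  "turn": [0,0,0,0,0,0,0,0]
}}

```text
time: 14.12
tool_pos: [0.4565, -0.2115, 0.2]
tool_rot: [-0.002, 0.656, 0.754, -0.0]
contact_force: [0.3, 0.1, -1.2]
gripper_width: 0.285
grasp_force: 61.6
```

```bash
python3 look.py w7
python3 - <<'E'
import sys; sys.argv=["","w7"]
from h import *
t=grab_frame("top");s=grab_frame("scene")
a=cv2.imread('pics/w7.png')
cv2.imwrite('pics/v7.png',np.hstack([cv2.resize(a[90:390,220:420],(400,600),interpolation=3),np.vstack([cv2.resize(s[110:230,330:490,::-1],(400,300),interpolation=3),cv2.resize(s[150:250,260:393,::-1],(400,300),interpolation=3)])]))
E
```

```text
14.125 [ 0.4565 -0.2115  0.2   ] [ 0.9904  0.1382 -0.003 ] 0.2845141526170177 61.607927083969116 [-0.58 -0.22  1.92 -0.    1.44 -0.72]
```

View pics/v7.png

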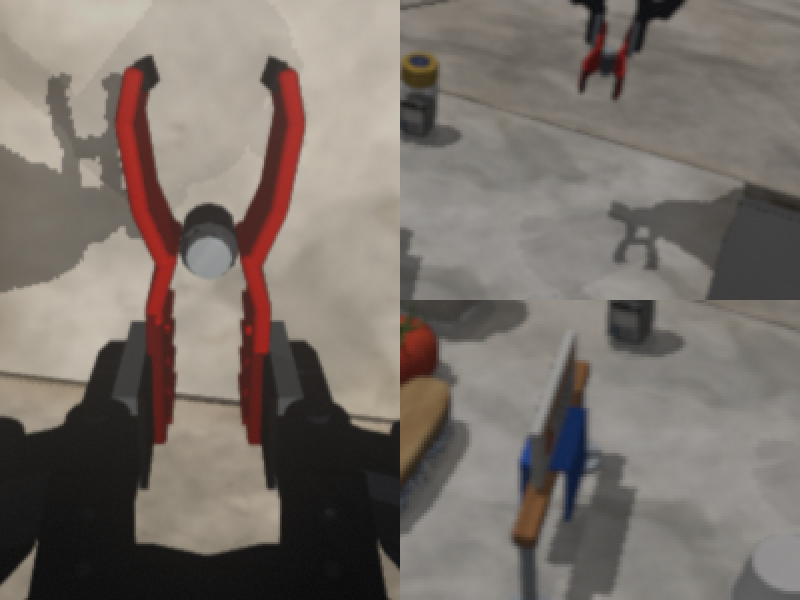

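The picture shows the clip level and wide open in the fingers (jaw tips at crop (137,70)/(287,70), pin at (209,257)), and the card still seated on the rail.

Run:
```python
from h import *
import pickle
C,f,st=pickle.load(open("w7.pkl","rb"))
R_=q2R(st["tool_rot"]);p=np.array(st["tool_pos"])
g=f.astype(int); m=((g[:,:,0]-np.maximum(g[:,:,1],g[:,:,2]))>45)
m[:110]=0;m[320:]=0;m[:,:270]=0;m[:,385:]=0
ys,xs=np.nonzero(m);print(xs.min(),xs.max(),ys.min(),ys.max())
zt=p[2]+.0213
pin=atz(C,(324.5,218.5),zt); tl=atz(C,(288.5,125),zt);tr=atz(C,(363.5,125),zt)
tip=(tl+tr)/2
print("pin tool",(R_.T@(pin-p)).round(4),"tips",(R_.T@(tl-p)).round(4),(R_.T@(tr-p)).round(4),np.linalg.norm(tip-pin))
hl=atz(C,(296,262),zt);hr=atz(C,(355,262),zt) # handles outer near pads
e=tip-pin;print("axis deg by pin",np.degrees(np.arctan2(e[1],e[0])), "pin world",pin.round(4))
# outer edges per row
for y in (130,150,170,190,210,230,250):
    r=xs[ys==y]
    if len(r):
        a,b=atz(C,(r.min(),y),zt),atz(C,(r.max(),y),zt); print(y,r.min(),r.max(),(R_.T@((a+b)/2-p)).round(4),np.linalg.norm(a-b).round(4))
# card by top
t=grab_frame("top"); T=cam("top")
r=trace("top","card")
for q in r[:2]: print(q["p"],q["location"],q["region"].sum())
gi=t.astype(int); w=(gi.min(2)>150)&((gi.max(2)-gi.min(2))<30)
w[:175]=0;w[215:]=0;w[:,:270]=0;w[:,:285]=0;w[:,350:]=0
n,l,s,c=cv2.connectedComponentsWithStats(w.astype(np.uint8))
for i in range(1,n):
    if s[i,4]>20:
        yy,xx=np.nonzero(l==i);rc=cv2.minAreaRect(np.c_[xx,yy].astype(np.float32));print(s[i],c[i],rc,atz(T,c[i],.158).round(4))
S=cam("scene")
print("expected card ends in top px",proj(T,(.6278,-.0578,.158)),proj(T,(.5943,.0574,.158)))
for y in range(183,205,2): print(y,["%d"%v for v in gi[y,286:346:3].min(1)])
```

```text
278 372 124 311
pin tool [ 0.0346  0.0003 -0.0212] tips [ 0.0723 -0.0134 -0.0211] [ 0.0723  0.015  -0.0212] 0.03778270762167605
axis deg by pin 97.14587015278644 pin world [ 0.4521 -0.1772  0.2213]
130 281 368 [ 0.0705  0.0002 -0.0211] 0.0331
150 278 372 [ 0.0629  0.0004 -0.0211] 0.0365
170 281 368 [ 0.0551  0.0002 -0.0212] 0.0345
190 285 364 [ 0.0469  0.0002 -0.0212] 0.0319
210 292 356 [ 0.0383  0.     -0.0212] 0.0264
230 296 351 [ 0.0294 -0.0002 -0.0212] 0.0232
250 294 354 [ 0.0201  0.0001 -0.0212] 0.0259
[285 175  17  21 168] [290.14285714 187.32142857] ((293.0, 185.0), (20.0, 16.0), 90.0) [0.6185 0.068  0.158 ]
[295 175  48  23 279] [326.27598566 182.25089606] ((317.7269287109375, 183.16539001464844), (15.6116304397583, 51.13247299194336), 74.74488067626953) [ 0.6333 -0.0284  0.158 ]
[302 178  10  12  49] [306.32653061 182.89795918] ((306.5282897949219, 183.65093994140625), (6.043863773345947, 12.774531364440918), 15.945395469665527) [0.6309 0.025  0.158 ]
[338 203  12  12  89] [344.40449438 209.84269663] ((343.5, 208.5), (11.0, 11.0), 90.0) [ 0.5597 -0.0772  0.158 ]
expected car
[... 866 characters left out ...]
40', '47', '113', '154', '139', '145', '138']
195 ['151', '152', '149', '143', '151', '169', '152', '117', '47', '53', '46', '45', '43', '43', '44', '135', '144', '151', '104', '160']
197 ['152', '131', '102', '172', '130', '67', '36', '46', '46', '41', '44', '45', '37', '38', '39', '129', '154', '159', '113', '78']
199 ['75', '53', '57', '55', '52', '46', '52', '40', '37', '43', '42', '36', '38', '51', '82', '136', '151', '90', '90', '85']
201 ['58', '57', '61', '58', '34', '68', '116', '38', '42', '40', '32', '53', '77', '86', '89', '82', '91', '95', '93', '86']
203 ['60', '59', '52', '105', '123', '141', '142', '32', '43', '73', '85', '81', '88', '94', '83', '79', '90', '96', '93', '105']
```

{"fn": "play_rows", "kwargs": {
  "linear": [
    [0.02,0.004,0],
    [0.04,0.007,0],
    [0.045,0.008,0],
    [0.045,0.008,0],
    [0.035,0.007,0],
    [0.018,0.004,0],
    [0,0,0],
    [0,0,0]
  ],
  "turn": [0,2,2,2,2.2,0,0,0]
}}

```text
time: 15.38
tool_pos: [0.66, -0.1743, 0.2018]
tool_rot: [-0.0, 0.601, 0.799, -0.0]
contact_force: [0.4, -0.2, -0.8]
gripper_width: 0.288
grasp_force: 61.7
```

{"fn": "play_rows", "kwargs": {
  "linear": [
    [0,0,-0.03],
    [0,0,-0.025],
    [0,0,-0.015],
    [0,0,0],
    [0,0,0],
    [0,0,0]
  ],
  "turn": [0,0,0,0,0,0]
}}

```text
time: 16.12
tool_pos: [0.6615, -0.1745, 0.134]
tool_rot: [0.001, 0.601, 0.799, 0.0]
contact_force: [0.0, -0.4, -0.7]
gripper_width: 0.287
grasp_force: 61.7
```

```bash
python3 look.py w8
python3 - <<'E'
from h import *
import pickle
C,f,st=pickle.load(open("w8.pkl","rb"))
e=np.array([.6278,-.0578,.158]);d=np.array([.2787,-.9604,0]);n=np.array([.9604,.2787,0])
print("exp corners top",proj(C,e+.004*n),proj(C,e-.004*n),"bottom",proj(C,e+[0,0,-.052]),"back",proj(C,e-.06*d))
g=f.astype(int)
r0=int(proj(C,e)[1])
for y in range(r0-40,r0+41,8): print(y,[ "%d"%v for v in g[y,290:360:2].mean(1)])
m=((g[:,:,0]-np.maximum(g[:,:,1],g[:,:,2]))>45); m[:,:230]=0;m[:,420:]=0
ys,xs=np.nonzero(m)
for y in(130,150,170,190): 
    r=xs[ys==y]; print(y,r.min() if len(r) else 0,r.max() if len(r) else 0)
r=trace("wrist","card")
for q in r[:2]:
    a=np.argwhere(q["region"]);print(q["p"],q["location"],a.min(0),a.max(0))
E
```

```text
16.125 [ 0.6615 -0.1745  0.134 ] [0.9606 0.2781 0.0021] 0.28653475376761683 61.680060625076294 [-0.37  0.26  1.55 -0.    1.33 -0.65]
exp corners top [337.08113124 -32.47383464] [312.07210501 -32.47353343] bottom [323.88681765  12.77248285] back [ 324.68518869 -308.29296368]
-72 ['36', '28', '60', '112', '109', '107', '110', '111', '112', '113', '112', '111', '110', '97', '66', '58', '56', '56', '58', '68', '88', '162', '166', '168', '170', '171', '172', '173', '172', '170', '169', '135', '29', '33', '32']
-64 ['93', '97', '62', '68', '63', '65', '72', '67', '62', '79', '96', '107', '108', '109', '110', '112', '112', '112', '105', '59', '105', '164', '165', '165', '166', '164', '162', '163', '163', '165', '166', '168', '168', '171', '153']
-56 ['46', '62', '114', '112', '114', '97', '73', '63', '53', '51', '55', '49', '47', '47', '82', '108', '106', '106', '106', '108', '107', '159', '163', '164', '165', '166', '168', '168', '168', '168', '168', '168', '169', '168', '169']
-48 ['79', '74', '105', '88', '82', '68', '62', '55', '52', '47', '47', '47', '46', '47', '88', '105', '104', '10
[... 1057 characters left out ...]
 '18', '16', '14', '17', '16', '16', '14', '17', '16', '15', '15', '14', '17', '16', '16', '16', '16', '15', '14', '15', '16', '15', '16', '16', '16', '13', '16']
0 ['102', '102', '103', '91', '91', '90', '92', '105', '98', '57', '60', '60', '60', '65', '66', '64', '65', '65', '65', '65', '70', '80', '94', '97', '99', '93', '94', '144', '157', '157', '158', '158', '158', '159', '160']
8 ['99', '99', '100', '103', '104', '105', '105', '106', '100', '59', '61', '63', '64', '66', '66', '66', '65', '65', '66', '66', '73', '89', '96', '99', '99', '93', '97', '159', '162', '164', '167', '171', '172', '173', '173']
130 281 368
150 278 372
170 281 368
190 285 364
0.6 [319.8, 4.8] [  0 315] [ 13 333]
```

The card's lower end corner projects exactly where expected (row 13, centre column 324) and the clip has not slipped, so I'm sliding in.

{"fn": "play_rows", "kwargs": {
  "linear": [
    [0,0,-0.005],
    [0,0,-0.005],
    [-0.004,0.014,0],
    [-0.004,0.014,0],
    [-0.004,0.014,0],
    [0,0,0],
    [0,0,0]
  ],
  "turn": [0,0,0,0,0,0,0]
}}

```text
time: 17.1
tool_pos: [0.6488, -0.1321, 0.1226]
tool_rot: [0.0, 0.601, 0.8, -0.0]
contact_force: [-0.6, 0.8, -1.0]
gripper_width: 0.287
grasp_force: 61.7
```

```bash
cat > chk.py <<'E'
from h import *
import pickle,sys
C,f,st=pickle.load(open(sys.argv[1]+".pkl","rb"))
e=np.array([.6278,-.0578,.158]);n=np.array([.9604,.2787,0])
print("exp top corners",proj(C,e+.004*n),proj(C,e-.004*n),"bottom",proj(C,e+[0,0,-.052]+.004*n),proj(C,e+[0,0,-.052]-.004*n))
R_=q2R(st["tool_rot"]); print("edge in clip", (R_.T@(e-[0,0,.026]-st["tool_pos"])*[1,-1,-1]+[-.0335,0,.0047]).round(4))
trace("wrist","card")
for q in trace("wrist","card")[:2]:
    a=np.argwhere(q["region"]);print(q["p"],q["location"],a.min(0),a.max(0))
    for y in range(0,a.max(0)[0]+1,12):
        c=np.nonzero(q["region"][y])[0]; print(y,c.min() if len(c) else 0,c.max() if len(c) else 0,end="; ")
E
python3 look.py w9; python3 chk.py w9
```

```text
17.1 [ 0.6488 -0.1321  0.1226] [9.604e-01 2.785e-01 4.000e-04] 0.2871403605640259 61.66982173919678 [-0.31  0.22  1.61 -0.    1.31 -0.6 ]
exp top corners [337.78863499 112.8693843 ] [313.52722715 112.88028609] bottom [332.97310056 109.8170484 ] [316.64213451 109.8243001 ]
edge in clip [ 0.0437 -0.0005  0.0142]
0.93 [323.7, 38.3] [  0 282] [114 368]
0 282 368; 12 283 367; 24 284 367; 36 284 365; 48 285 365; 60 290 359; 72 313 339; 84 313 338; 96 314 337; 108 314 337;
```

{"fn": "play_rows", "kwargs": {
  "linear": [
    [-0.0025,0.008,0],
    [-0.0025,0.009,0],
    [-0.002,0.008,0],
    [0,0,0],
    [0,0,0],
    [0,0,0],
    [0,0,0]
  ],
  "turn": [0,0,0,0,0,0,0]
}}

```text
time: 18.12
tool_pos: [0.6417, -0.1074, 0.1223]
tool_rot: [0.0, 0.601, 0.799, -0.0]
contact_force: [-0.3, -0.6, 0.4]
gripper_width: 0.291
grasp_force: 61.7
```

```bash
python3 look.py w10; python3 chk.py w10
python3 - <<'E'
from h import *
import pickle
C,f,st=pickle.load(open("w10.pkl","rb"));g=f.astype(int)
m=((g[:,:,0]-np.maximum(g[:,:,1],g[:,:,2]))>45)
for y in(130,150,170,190,230): r=np.nonzero(m[y,230:420])[0]+230; print(y,r.min(),r.max())
print(st["contact_force"])
E
```

```text
18.125 [ 0.6417 -0.1074  0.1223] [ 0.9606  0.2779 -0.    ] 0.2910404505614078 61.66431784629822 [-0.28  0.2   1.64 -0.    1.3  -0.56]
exp top corners [336.54853396 188.36816379] [314.00810989 188.39293009] bottom [332.39366613 162.04487313] [316.86181308 162.06199708]
edge in clip [ 0.018  -0.0005  0.0144]
0.74 [327.0, 201.9] [118 278] [310 372]
0 0 0; 12 0 0; 24 0 0; 36 0 0; 48 0 0; 60 0 0; 72 0 0; 84 0 0; 96 0 0; 108 0 0; 120 289 361; 132 282 369; 144 279 371; 156 279 371; 168 281 368; 180 283 366; 192 286 364; 204 290 359; 216 295 353; 228 297 351; 240 293 354; 252 293 354; 264 293 353; 276 297 350; 288 297 349; 300 297 349; 0.68 [324.5, 62.0] [  0 282] [187 366]
0 283 365; 12 283 366; 24 284 365; 36 282 366; 48 285 365; 60 284 365; 72 286 364; 84 286 363; 96 286 363; 108 287 362; 120 313 337; 132 313 337; 144 313 336; 156 314 336; 168 314 336; 180 314 336; 130 281 368
150 278 371
170 281 368
190 285 364
230 296 351
[-0.28915324 -0.58982524  0.3650921 ]
```

The card's edge is 18 mm ahead of the pin, i.e. 21 mm inside the tips, and centred to within 1 mm. The clip is untouched in the grip. I'm handing it in.

```bash
python3 -c "
from plant import *
print(job_done()); s=state(); print(s['time'],s['gripper_width'],s['grasp_force'])"
```

```text
the job is handed in; nothing more can be done
None
the job is handed in; nothing more can be done
```

The job is handed in at about 18 s, with no verdict shown: by my measurements the card sits seated and released mid-rail, and the clip is held gaping around its right edge (21 mm inside the jaw tips, centred to 1 mm, no contact force felt); I kept the arm clear of the bowl, jar and brush.

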